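# Draw the eyed plug from the dry-bath block with the hook

### The job

Take the hook tool out of its stand, catch the swivel lifting eye of the plug that sits deep in the dry-bath block, and draw that plug right out of its bore on the hook, feeling gently for the eye because nobody knows which way it has been turned. Set the plug down gently and upright inside the flat steel tray, unhook it, and put the hook tool back upright in its stand, seated on its collar. Do not touch the plug with the fingers, and leave the blank plug and the other things on the bench alone.

Things in the scene. Friction and masses are not known exactly. Their poses are not given: they have to be found in the camera images.
- block: Fixed aluminium dry-bath block, 76 (x) x 124 (y) x 88 mm high, with two round bores 56 mm wide opening in its top, centred at y = -31 and +31 mm in its own frame. Each bore is 82 mm deep: its floor is 6 mm above the bench. Origin: centre of the underside, z up.
- plug_center (a point): Centre of the loose steel plug that has the lifting eye: a cylinder 50 mm in diameter, 28 mm high, about 0.3 kg, standing in either of the two bores with 3 mm of play all round; it comes straight up with a few newtons. The point is on its axis, 14 mm above its underside; z is the axis. Its x axis says nothing about the heading of the eye, which swivels.
- eye_crown (a point): Top of the plug's wire eye: point under the crown, inside, on the plug's axis, 40 mm above the plug's centre, 28 mm below the block's top. The eye is a flat upright stirrup of 4 mm wire on a low disc (33 mm wide), with an opening 24 mm wide and 22 mm high, rounded at the crown. Its plane holds the plug's axis.
- eye_foot (a point): Middle of the top of the eye's disc, 22 mm under the crown, 18 mm above the plug's centre. The eye swivels stiffly (0.03 N m) about the plug's axis and may stand at any heading, which NO entry reports: look, or feel with the hook. It takes a gentle touch: keep the hook's force on it under about 10 N (25 N harms it). Fixed to the plug, so its axes do not follow the eye.
- blank_center (a point): Centre of the blank plug in the other bore: same steel cylinder, 50 mm in diameter and 28 mm high, without an eye. To be left alone. The point is on its axis, 14 mm above its underside.
- hook_grip (a point): Centre of the grip of the loose hook tool (0.12 kg), which at first stands upright in its stand, hook down. The black grip is a flat upright bar, 36 mm (x) by 16 mm (y, the way to grasp it) by 52 mm high, from 26 mm above to 26 mm below this point. Axes: z up along the grip, +x the way the hook's foot points.
- hook_collar (a point): Underside of the tool's round collar (58 mm across, 4 mm thick), on the shaft axis, 32 mm below the centre of the grip. A centring cone 16 mm long under it narrows from 43 to 28 mm. Below, a straight shaft of 5 mm round steel runs down 80 mm to the foot. Same axes as the grip's point.
- hook_mouth (a point): Middle of the hook's foot, on the centreline of its 5 mm wire: 7 mm along the tool's +x from the shaft axis, 112 mm below the centre of the grip. The foot runs 14 mm from the shaft axis along +x; its end turns up, the rounded tip reaching 8.5 mm above this point. The gap between shaft and tip is 9 mm. Same axes as the grip's point.
- stand: Fixed upright grey tube that holds the hook tool, 55 mm across, 47 mm wide inside, open at the top; its rim is 90 mm above the bench and carries the tool's collar, so that the centre of the grip stands 122 mm above the bench when seated. Any heading of the tool fits. Origin: centre of the underside, z up.
- tray: Fixed flat square steel tray, 100 x 100 mm outside, with walls 3 mm thick and 10 mm high; its inner floor is 3 mm above the bench. Origin: centre of the underside, z up.
- tip_box: Bystander: blue box of pipette tips with clear lid, 73 x 118 x 74 mm, loose. Origin: centre of the underside.
- media_bottle: Bystander: small round bottle with a red cap, 55 x 54 x 103 mm, loose. Origin: centre of the underside.

How it is judged:
On the way, in this order (a step that is already met when the one before it is completed fails the run):
1. the eyed plug hangs on the hook, wholly above the block (z of plug_center in the frame of block above 0.104 m and contact force between hook and plug above 0.5 N), for 0.2 s.
2. the plug stands upright on the tray's floor, free of the hook (x of plug_center in the frame of tray between -0.025 and 0.025 m and y of plug_center in the frame of tray between -0.025 and 0.025 m and z of plug_center in the frame of tray between 0.014 and 0.02 m and angle between plug_center's own z axis and vertical below 0.1 rad and contact force between hook and plug below 0.05 N), for 0.2 s.
At the end, for the whole second after the job is handed in: Plug at rest, upright (0.1 rad) on the tray floor, within 25 mm of the tray's centre along each side, off the hook; hook tool at rest in its stand, upright (0.07 rad), collar on the rim (height 4 mm, centre 6 mm); blank plug within 10 mm, tip box and bottle within 20 mm of their start (all of step 2 and linear speed of each of plug, hook below 0.02 m/s and horizontal distance between hook_grip and stand below 0.006 m and z of hook_grip in the frame of stand between 0.118 and 0.126 m and angle between hook_grip's own z axis and vertical below 0.07 rad and distance of blank_center from where it was at the start of the episode below 0.01 m and distance of each of tip_box, media_bottle from where it was at the start of the episode below 0.02 m); the robot touches nothing.
It fails at once if the hook tool pushes or pulls on the eyed plug, its eye or the block with more than 25 N (contact force between hook and plug above 25 N or contact force between hook and block above 25 N).
It fails at once if the fingers touch the eyed plug (contact force between the fingers and plug above 0.5 N).
It fails at once if the plug strikes the tray hard (more than 40 N) (contact force between plug and tray above 40 N).
It fails at once if the eyed plug is tipped over (more than 0.7 rad) (angle between plug_center's own z axis and vertical above 0.7 rad).
It fails at once if the blank plug is moved by more than 10 mm, or the tip box or bottle by more than 20 mm (distance of blank_center from where it was at the start of the episode above 0.01 m or distance of any of tip_box, media_bottle from where it was at the start of the episode above 0.02 m).
It also fails if it takes over 72 s, if anything falls off the work surface, if the arm or the gripper's body presses on something with over 40 N, if the wrist force passes 120 N, or if a joint passes its speed limit or range.

### The arm

A 6-joint arm with a two-finger parallel gripper is mounted at the origin on a cart in front of the work surface, level with it; the furniture and walls round the work are solid. World frame = base frame: x ahead of the robot, y to its left, z up, the work surface at z = 0. Lengths are in m, angles in rad, forces in N, time in s.
With the tool pointing down it reaches from about 0.3 to 0.75 m from the base axis. Payload 8.5 kg.
Tool frame: the origin (TCP) lies midway between the tips of the shut fingers; the grasp point (between the pads) lies 19 mm behind it; z points along the fingers, y is the line along which they close (so a half turn about z gives the same grasp; the last joint's range is limited). The gripper opens to 85 mm and grips with 20 to 120 N. Pads are 22 mm wide; open, the fingers measure 114 mm over their backs; the gripper's body (76 mm by 85 mm) begins 54 mm behind the grasp point. The pads swing forward as they close: fully open they stand 13 mm farther back than shut.
Start: joints at [0.981, 0.381, 1.297, -0, 1.464, -0.215], TCP at [0.201, 0.512, 0.231] pointing down, gripper open.
Joint ranges: [-3.11, 3.11], [-0.89, 2.33], [0.22, 2.48], [-1.42, 4.56], [0.17, 2.85], [-2.88, 2.88]. Speed limits (rad/s): [2.39, 2.39, 3.14, 3.14, 3.14, 3.14].

### API

Orientations are given as a rotation vector (axis times angle).
In Python, from cell import sense, camera, get_calibration, hand_in, recognise gives the robot as it stands. The module is installed in compiled form; this text tells all that it offers.
- The arm moves only by the tool arm_command, never from a script. Its argument "moves" is a list of rows, each an object of numbers: "x", "y", "z": the shift along the tool's x, y, z in units of 60 mm (1.0 is 60 mm); "wx", "wy", "wz": the turn, a rotation vector about the tool's x, y, z in units of pi/4 rad (1.0 is pi/4 rad); "jaw": the opening in per cent of the stroke, from 0 (shut) to 100 (fully open). In form: [{"x": .., "y": .., "z": .., "wx": .., "wy": .., "wz": .., "jaw": ..}, ...]. A call has 1 to 12 rows; each row shifts and turns the commanded pose from where the row before left it, along the tool's axes as they then stand; what a row does not reach is not made up. A row lasts 1/8 s, in which the tool goes at most 62.5 mm and 10.7 degrees, less where a joint would pass 70% of its speed; a pose out of reach is approached as far as the arm can. A call with a number of a shift or a turn outside -1 to 1 is refused whole. A call with a gripper value outside its range is refused whole. The fingers move at their own pace and stop on an object; "force" is the grip in N (left out, the last holds). Time passes only in rows, so rows that do not move let the fingers close. It gives the time, the measured TCP pose, the force, the opening and the grip force at its end, in the units of the state.
- sense(): the state, without advancing time (a new reading comes with each control period).
- camera(name): name is "scene" or "side" or "wrist"; returns the picture (400x640x3 uint8, red, green, blue); there is no depth.
- get_calibration(name): a dict with "fovy" (degrees; the focal length in pixels is half the picture's height over the tangent of half this angle, whatever the lens; pixels are square), "cx", "cy" (the principal point, pixels), "camera_from_world" (4x4, takes a point from world to camera coordinates). Camera axes: x right, y down, z forward; pixel columns grow to the right and rows downward; lengths in m; the calibration is good to about 2 mm. The wrist camera is an equidistant fisheye: a pixel r from the principal point sees the ray r / f radians off the axis. A picture is of the moment at which its call begins: read the wrist's pose just before it. get_calibration takes no time and is no camera call; for the wrist camera it gives the pose at the moment of the call.
- hand_in(): hands the job in; it is judged then, once.
Trained networks look in the newest picture that a camera, given by its name, has taken for a name from the list of things; names that differ only in an ending like _2 or _b are one class to them, and where a whole thing is asked for, a point or a joint stands for the part that bears it (a point fixed in the world has none). Each returns a list of dicts, best first, with "confidence" (0 to 1); they miss things now and then, are a little off and sometimes report something else, mostly with a low value. They report only what shows in the picture. A call takes as long as a camera call.
- recognise(camera, target): "rect" ([left, top, width, height] in pixels, round what is visible of it).
The state is a dict: "time_s": time; "joints": joint angles; "qd": joint speeds; "effort": joint torques, N m; "position": TCP position; "ee_rot": TCP orientation; "wrist_force": force on the tool from outside, world axes, zero at the start; "ft_torque": the same for the moment, N m; "width": opening from 0.0 (shut) to 1.0 (fully open); "finger_force": force on a finger pad.
Only numpy, scipy, OpenCV 4.12 (cv2) and the standard library are available. Lean on these libraries where they do the work, as an engineer would, in place of code of your own. Each camera call takes 0.05 s, during which the arm holds its last target. There are 200 camera calls.

## Working session

There is one attempt and no reset: what is moved stays moved. The work goes in short steps, Python scripts to look and compute and a tool call to move; the robot and the scene stay as the last step left them, time stands still between calls to the robot, and variables do not carry over. Pictures are saved under pics/ and viewed, at most 10 in all, crops included, and the job is handed in when it is done.

Besides the shell and the picture viewer there is one more tool, called after ">>>" by a JSON object that holds its "api" and its "payload", one argument or row to a line. arm_command: Moves the arm, as the interface text tells. Shifts and turns lie within -1 to 1; 1 stands for 60 mm of shift or pi/4 rad of turn. Its arguments: {"type":"object","properties":{"moves":{"type":"array","items":{"type":"object","properties":{"x":{"type":"number"},"y":{"type":"number"},"z":{"type":"number"},"wx":{"type":"number"},"wy":{"type":"number"},"wz":{"type":"number"},"jaw":{"type":"number"}}}},"force":{"type":"number"}},"required":["moves"]}

```bash
mkdir -p pics
cat > h.py <<'E'
import numpy as np, cv2
from scipy.spatial.transform import Rotation as R
from cell import sense, camera, get_calibration, hand_in, recognise
def snap(n,f,crop=None,k=1):
    im=camera(n); c=im if crop is None else im[crop[1]:crop[3],crop[0]:crop[2]]
    c=cv2.resize(c,None,fx=k,fy=k,interpolation=cv2.INTER_CUBIC)
    cv2.imwrite('pics/'+f,c[:,:,::-1]); return im
def ray(n,u,v,c=None):
    c=c or get_calibration(n); f=200/np.tan(np.radians(c['fovy'])/2)
    T=np.array(c['camera_from_world']); x,y=(u-c['cx']),(v-c['cy'])
    if n=='wrist':
        r=np.hypot(x,y)+1e-9; t=r/f; d=np.array([np.sin(t)*x/r,np.sin(t)*y/r,np.cos(t)])
    else: d=np.array([x/f,y/f,1])
    return -T[:3,:3].T@T[:3,3], T[:3,:3].T@d
def atz(n,u,v,z,c=None):
    o,d=ray(n,u,v,c); return o+d*(z-o[2])/d[2]
def proj(n,p,c=None):
    c=c or get_calibration(n); f=200/np.tan(np.radians(c['fovy'])/2)
    T=np.array(c['camera_from_world']); q=T[:3,:3]@np.array(p)+T[:3,3]
    if n=='wrist':
        t=np.arctan2(np.hypot(q[0],q[1]),q[2]); r=np.hypot(q[0],q[1])+1e-9
        return c['cx']+f*t*q[0]/r, c['cy']+f*t*q[1]/r
    return c['cx']+f*q[0]/q[2], c['cy']+f*q[1]/q[2]
E
python3 - <<'E'
from h import *
a=[snap(n,n+'0.png') for n in ('scene','side','wrist')]
cv2.imwrite('pics/all0.png',cv2.resize(np.vstack([np.hstack([a[0],a[1]]),np.hstack([a[2],a[2]*0])]),(800,500),interpolation=cv2.INTER_AREA)[:,:,::-1])
for n in ('scene','side','wrist'):
    c=get_calibration(n);print(n,c['fovy'],c['cx'],c['cy'],np.round(ray(n,c['cx'],c['cy']),3).tolist())
    for t in ('block','hook_grip','stand','tray','eye_crown','plug_center','blank_center','tip_box','media_bottle'):
        print(t,[(np.round(r['rect']).tolist(),round(r['confidence'],2)) for r in recognise(n,t)[:2]])
s=sense();print(s['time_s'],s['position'],s['ee_rot'],s['wrist_force'],R.from_rotvec(s['ee_rot']).as_matrix().round(3))
E
```

```text
scene 46.50613430297703 322.71403781096734 201.0301290661035 [[0.036, 0.147, 0.779], [0.562, -0.386, -0.732]]
block [([300.0, 225.0, 76.0, 92.0], 0.75)]
hook_grip [([170.0, 241.0, 35.0, 41.0], 0.94), ([317.0, 272.0, 20.0, 5.0], 0.6)]
stand [([176.0, 271.0, 42.0, 40.0], 0.86), ([352.0, 133.0, 57.0, 62.0], 0.33)]
tray [([308.0, 188.0, 61.0, 44.0], 0.75)]
eye_crown [([319.0, 274.0, 21.0, 7.0], 0.66)]
plug_center [([322.0, 272.0, 17.0, 8.0], 0.63)]
blank_center [([341.0, 252.0, 16.0, 5.0], 0.45)]
tip_box [([352.0, 133.0, 57.0, 61.0], 0.72), ([371.0, 193.0, 28.0, 50.0], 0.23)]
media_bottle [([371.0, 190.0, 31.0, 55.0], 0.95)]
side 56.03418270438693 319.4571018042034 201.46951735216376 [[0.337, 0.48, 0.63], [0.222, -0.765, -0.604]]
block [([339.0, 201.0, 35.0, 71.0], 0.87)]
hook_grip [([249.0, 258.0, 28.0, 40.0], 0.57)]
stand [([246.0, 293.0, 40.0, 42.0], 0.78)]
tray [([289.0, 193.0, 44.0, 31.0], 0.68)]
eye_crown []
plug_center [([246.0, 290.0, 42.0, 44.0], 0.73)]
blank_center [([247.0, 293.0, 40.0, 43.0], 0.64), ([340.0, 171.0, 24.0, 31.0], 0.56)]
tip_box [([294.0, 147.0, 29.0, 41.0], 0.9), ([248.0, 260.0, 29.0, 37.0], 0.58)]
media_bottle [([340.0, 175.0, 22.0, 26.0], 0.58)]
wrist 65.70646984690485 322.398991356618 196.70616172946708 [[0.14, 0.535, 0.373], [0.239, -0.093, -0.966]]
block []
hook_grip []
stand []
tray []
eye_crown []
plug_center []
blank_center []
tip_box []
media_bottle []
1.5 [0.2013339  0.51182278 0.23133149] [-5.85343043e-01 -3.08656763e+00 -9.70226861e-05] [-0.06751143  0.36909719 -0.65240751] [[-0.931  0.366 -0.   ]
 [ 0.366  0.931  0.   ]
 [ 0.     0.    -1.   ]]
```

View pics/all0.png

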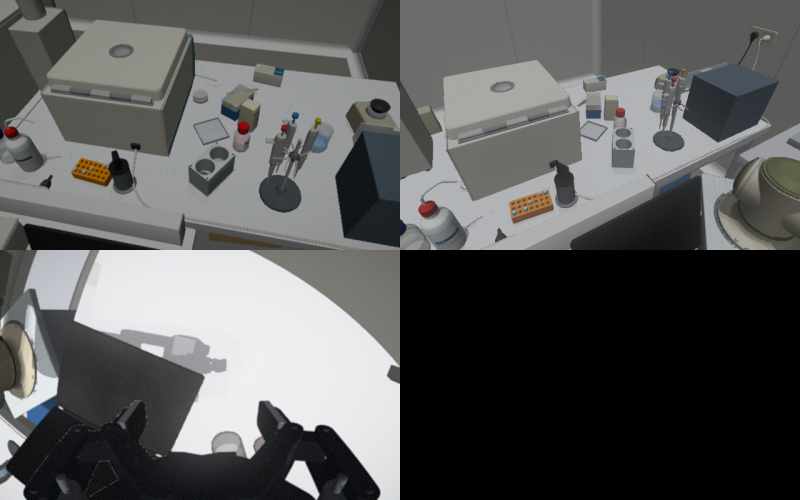

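Run:
```python
from h import *
a=cv2.imread('pics/scene0.png')[170:330,150:410]; b=cv2.imread('pics/side0.png')[170:340,230:390]
cv2.imwrite('pics/z.png',np.vstack([cv2.resize(a,None,fx=2,fy=2,interpolation=3),np.hstack([cv2.resize(b,None,fx=1.6,fy=1.6,interpolation=3),np.zeros((272,264,3),np.uint8)])]))
for n,u,v,z in [('scene',196,311-8,0.0),('side',266,325,0),('scene',338,210,.01),('side',311,208,.01),('scene',189,247,.15),('side',262,262,.15)]: print(n,u,v,atz(n,u,v,z).round(3))
```

```text
scene 196 303 [0.55  0.084 0.   ]
side 266 325 [0.556 0.092 0.   ]
scene 338 210 [ 0.584 -0.271  0.01 ]
side 311 208 [ 0.578 -0.27   0.01 ]
scene 189 247 [0.557 0.062 0.15 ]
side 262 262 [0.56  0.069 0.15 ]
```

View pics/z.png

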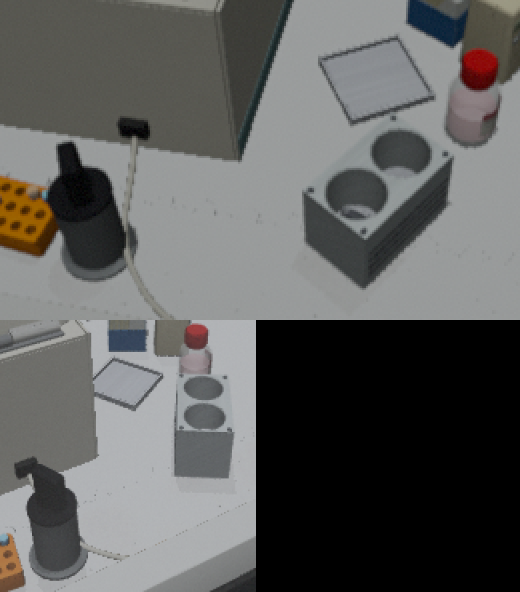

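Run:
```python
from h import *
S=lambda x,y:(x/2+150,y/2+170)
D=lambda x,y:(x/1.6+230,(y-320)/1.6+170)
for l,n,p,z in [('bore near','scene',S(356,194),.088),('bore far','scene',S(401,157),.088),('b1','side',D(205,416),.088),('b2','side',D(203,388),.088),
 ('blk c','scene',S(307,190),.088),('blk c','scene',S(365,232),.088),('blk c','scene',S(449,155),.088),('blk c','scene',S(393,118),.088),
 ('collar','scene',S(85,196),.092),('collar','side',D(52,506),.092),('griptop','scene',S(67,150),.148),('griptopL','side',D(35,472),.148),('griptopR','side',D(63,482),.148),
 ('tray','scene',S(319,67),.01),('tray','scene',S(397,38),.01),('tray','scene',S(433,95),.01),('tray','scene',S(357,121),.01),('box','scene',S(240,158),0),('box','scene',S(0,115),0),('boxtop','scene',S(220,5),.2),('bottle','scene',S(472,140),0),
 ('eye','scene',S(355,211),.06)]: print(l,n,atz(n,*p,z).round(3))
```

```text
bore near scene [ 0.427 -0.134  0.088]
bore far scene [ 0.438 -0.192  0.088]
b1 side [ 0.427 -0.131  0.088]
b2 side [ 0.442 -0.19   0.088]
blk c scene [ 0.455 -0.1    0.088]
blk c scene [ 0.39  -0.118  0.088]
blk c scene [ 0.414 -0.23   0.088]
blk c scene [ 0.479 -0.214  0.088]
collar scene [0.558 0.068 0.092]
collar side [0.562 0.075 0.092]
griptop scene [0.568 0.068 0.148]
griptopL side [0.575 0.079 0.148]
griptopR side [0.54  0.083 0.148]
tray scene [ 0.636 -0.23   0.01 ]
tray scene [ 0.623 -0.329  0.01 ]
tray scene [ 0.531 -0.31   0.01 ]
tray scene [ 0.548 -0.22   0.01 ]
box scene [ 0.582 -0.096  0.   ]
box scene [0.779 0.09  0.   ]
boxtop scene [ 0.601 -0.104  0.2  ]
bottle scene [ 0.465 -0.311  0.   ]
eye scene [ 0.428 -0.134  0.06 ]
```

>>> {"api": "arm_command", "payload": {
  "moves": [
    {"x":-0.8,"y":-0.46,"z":-0.1},
    {"x":-0.8,"y":-0.46,"z":-0.1},
    {"x":-0.8,"y":-0.46,"z":-0.1},
    {"x":-0.8,"y":-0.46,"z":-0.1},
    {"x":-0.8,"y":-0.46,"z":-0.1},
    {"x":-0.8,"y":-0.46},
    {"x":-0.8,"y":-0.46},
    {"x":-0.8,"y":-0.46},
    {"x":-0.8,"y":-0.46},
    {"x":-0.8,"y":-0.46},
    {"wz":-0.17},
    {"wz":-0.17}
  ]
}}

```text
schema error: expected keys x, y, z, wx, wy, wz, jaw
```

```bash
cat >> h.py <<'E'
def plan(p,yaw=None):
    s=sense(); M=R.from_rotvec(s['ee_rot']); d=np.array(p)-s['position']
    t=M.inv().apply(d)/.06
    m=M.as_matrix(); y0=np.degrees(np.arctan2(m[1,0],m[0,0])); 
    print('shift units (tool)',t.round(2),'yaw now',y0.round(1),'wz',None if yaw is None else round(-((yaw-y0+180)%360-180)/45,3),'tilt',np.degrees(np.arccos(-m[2,2])).round(2))
def st():
    s=sense(); print('t',round(s['time_s'],2),'p',s['position'].round(4),'F',s['wrist_force'].round(2),'T',s['ft_torque'].round(3),'w',round(float(s['width']),3),'ff',s['finger_force'])
E
python3 - <<'E'
from h import *
c=get_calibration('wrist');im=snap('wrist','w1.png');st();plan([.56,.072,.148],174)
for p in ([.56,.072,.148],[.56,.072,.09]): print(proj('wrist',p,c))
for t in('hook_grip','stand'):print(recognise('wrist',t))
E
```

```text
t 1.55 p [0.2013 0.5118 0.2313] F [ 0.18 -0.03 -0.34] T [ 0.043 -0.013 -0.009] w 1.0 ff 0.0
shift units (tool) [-8.25 -4.63  1.39] yaw now 158.5 wz -0.344 tilt 0.0
(np.float64(169.155035354425), np.float64(464.14157330374917))
(np.float64(177.93297188142716), np.float64(441.0207587617656))
[]
[]
```

View pics/w1.png

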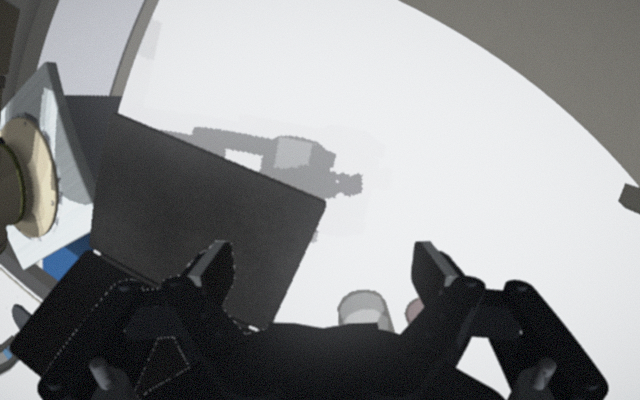

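>>> {"api": "arm_command", "payload": {
  "moves": [
    {"x":-0.8,"y":-0.46,"z":-0.1,"wx":0,"wy":0,"wz":0,"jaw":100},
    {"x":-0.8,"y":-0.46,"z":-0.1,"wx":0,"wy":0,"wz":0,"jaw":100},
    {"x":-0.8,"y":-0.46,"z":-0.1,"wx":0,"wy":0,"wz":0,"jaw":100},
    {"x":-0.8,"y":-0.46,"z":-0.1,"wx":0,"wy":0,"wz":0,"jaw":100},
    {"x":-0.8,"y":-0.46,"z":-0.1,"wx":0,"wy":0,"wz":0,"jaw":100},
    {"x":-0.8,"y":-0.46,"z":0,"wx":0,"wy":0,"wz":0,"jaw":100},
    {"x":-0.8,"y":-0.46,"z":0,"wx":0,"wy":0,"wz":0,"jaw":100},
    {"x":-0.8,"y":-0.46,"z":0,"wx":0,"wy":0,"wz":0,"jaw":100},
    {"x":-0.8,"y":-0.46,"z":0,"wx":0,"wy":0,"wz":0,"jaw":100},
    {"x":-0.8,"y":-0.46,"z":0,"wx":0,"wy":0,"wz":0,"jaw":100},
    {"x":0,"y":0,"z":0,"wx":0,"wy":0,"wz":-0.17,"jaw":100},
    {"x":0,"y":0,"z":0,"wx":0,"wy":0,"wz":-0.17,"jaw":100}
  ],
  "force": 60
}}

```text
time_s: 3.15
position: [0.5473, 0.0785, 0.261]
ee_rot: [-0.164, -3.137, -0.0]
wrist_force: [-0.1, 0.1, 0.8]
width: 1.001
finger_force: 0.0
```

Run:
```python
from h import *
c=get_calibration('wrist');im=snap('wrist','w2.png');st();plan([.56,.072,.148],174)
for p in ([.56,.072,.148],[.56,.072,.09]): print(proj('wrist',p,c))
for t in('hook_grip','stand'):print([(np.round(r['rect']),r['confidence']) for r in recognise('wrist',t)])
```

```text
t 3.2 p [0.5471 0.0788 0.2611] F [-0.22 -0.34 -0.02] T [0.01  0.03  0.027] w 0.999 ff 0.0
shift units (tool) [-0.22 -0.09  1.89] yaw now 174.3 wz 0.007 tilt 0.02
(np.float64(317.14768000310204), np.float64(209.54987139117821))
(np.float64(317.99715058039794), np.float64(193.05640838370036))
[(array([291., 169.,  55.,  60.]), 0.66), (array([135.,  84.,  14.,  32.]), 0.36)]
[(array([289., 151.,  57.,  35.]), 0.88)]
```

View pics/w2.png

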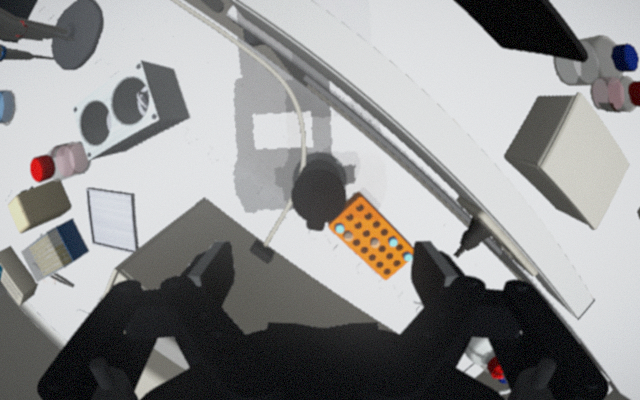

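Run:
```python
from h import *
im=cv2.imread('pics/w2.png').astype(float); a=im[140:240,270:370]; b=im[60:150,60:190]
a=np.clip((a-15)*5,0,255); 
cv2.imwrite('pics/z2.png',np.hstack([cv2.resize(a,(400,400),interpolation=3),cv2.resize(b,(400,400),interpolation=3)]))
```

```text
[ WARN:0@0.319] global loadsave.cpp:1063 imwrite_ Unsupported depth image for selected encoder is fallbacked to CV_8U.
```

View pics/z2.png

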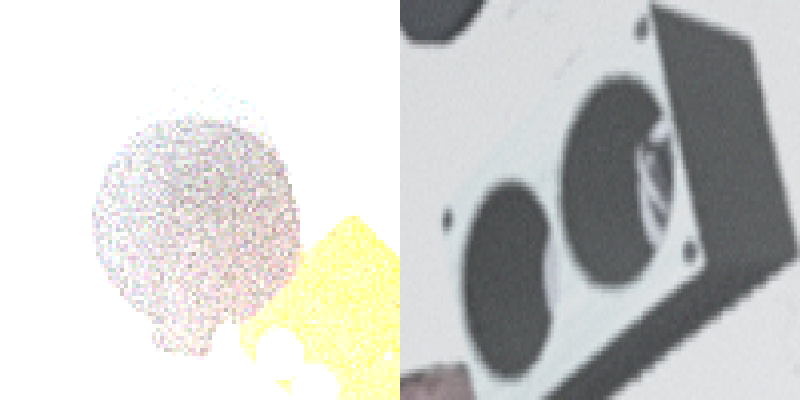

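Run:
```python
from h import *
print(atz('wrist',319,195,.094),atz('wrist',315.5,228.5,.148),atz('wrist',308,228,.148),atz('wrist',323,228,.148))
g=atz('wrist',319,195,.094);e=atz('wrist',315.5,228.5,.148);print(np.degrees(np.arctan2(*(e-g)[1::-1])), np.hypot(*(e-g)[:2]))
# eye wires in near bore
S=lambda x,y:(60+(x-400)*130/400,60+y*90/400)
for q in [(620,180),(510,280)]: print('bore',atz('wrist',*S(*q),.088))
for q in [(660,135),(640,190),(660,250),(668,225),(645,150)]: print('eye',atz('wrist',*S(*q),.06))
plan([g[0],g[1],.122-.019])
```

```text
[0.56095968 0.07356133 0.094     ] [0.57700837 0.06915289 0.148     ] [0.57582908 0.06263646 0.148     ] [0.57726151 0.07577121 0.148     ]
-15.359799335080305 0.01664315934202838
bore [ 0.42721765 -0.12838428  0.088     ]
bore [ 0.44107367 -0.1896674   0.088     ]
eye [ 0.4144302  -0.12568069  0.06      ]
eye [ 0.42756376 -0.13761315  0.06      ]
eye [ 0.44639723 -0.13024446  0.06      ]
eye [ 0.44030818 -0.12525874  0.06      ]
eye [ 0.41690048 -0.13359019  0.06      ]
shift units (tool) [-0.24 -0.07  2.64] yaw now 173.7 wz None tilt 0.0
```

>>> {"api": "arm_command", "payload": {
  "moves": [
    {"x":-0.24,"y":-0.08,"z":0,"wx":0,"wy":0,"wz":0.04,"jaw":100},
    {"x":0,"y":0,"z":0.6,"wx":0,"wy":0,"wz":0,"jaw":100},
    {"x":0,"y":0,"z":0.6,"wx":0,"wy":0,"wz":0,"jaw":100},
    {"x":0,"y":0,"z":0.6,"wx":0,"wy":0,"wz":0,"jaw":100},
    {"x":0,"y":0,"z":0.5,"wx":0,"wy":0,"wz":0,"jaw":100},
    {"x":0,"y":0,"z":0.25,"wx":0,"wy":0,"wz":0,"jaw":100},
    {"x":0,"y":0,"z":0,"wx":0,"wy":0,"wz":0,"jaw":0},
    {"x":0,"y":0,"z":0,"wx":0,"wy":0,"wz":0,"jaw":0},
    {"x":0,"y":0,"z":0,"wx":0,"wy":0,"wz":0,"jaw":0},
    {"x":0,"y":0,"z":0,"wx":0,"wy":0,"wz":0,"jaw":0},
    {"x":0,"y":0,"z":0,"wx":0,"wy":0,"wz":0,"jaw":0},
    {"x":0,"y":0,"z":0,"wx":0,"wy":0,"wz":0,"jaw":0}
  ],
  "force": 60
}}

```text
time_s: 4.8
position: [0.5612, 0.0729, 0.1092]
ee_rot: [0.218, 3.132, -0.0]
wrist_force: [-1.6, -0.6, 5.9]
width: 0.179
finger_force: 58.9
```

Run:
```python
from h import *
st();plan([.427,-.131,.3])
```

```text
t 4.8 p [0.5612 0.0729 0.1092] F [-1.63 -0.61  5.87] T [0.07  0.121 0.009] w 0.179 ff 58.93991768360138
shift units (tool) [ 1.74 -3.68 -3.18] yaw now 172.0 wz None tilt 0.09
```

>>> {"api": "arm_command", "payload": {
  "moves": [
    {"x":0,"y":0,"z":-0.1,"wx":0,"wy":0,"wz":0,"jaw":0},
    {"x":0,"y":0,"z":-0.4,"wx":0,"wy":0,"wz":0,"jaw":0},
    {"x":0,"y":0,"z":-0.6,"wx":0,"wy":0,"wz":0,"jaw":0},
    {"x":0,"y":0,"z":-0.6,"wx":0,"wy":0,"wz":0,"jaw":0},
    {"x":0,"y":0,"z":-0.5,"wx":0,"wy":0,"wz":0,"jaw":0},
    {"x":0,"y":0,"z":0,"wx":0,"wy":0,"wz":0,"jaw":0},
    {"x":0,"y":0,"z":0,"wx":0,"wy":0,"wz":0,"jaw":0}
  ],
  "force": 60
}}

```text
time_s: 5.68
position: [0.5602, 0.073, 0.239]
ee_rot: [-0.218, -3.132, -0.0]
wrist_force: [-0.1, 0.1, -1.2]
width: 0.183
finger_force: 58.4
```

Run:
```python
from h import *
st()
p=sense()['position']; out=[]
for n,w in(('scene',70),('side',70),('wrist',70)):
    c=get_calibration(n); im=snap(n,n+'3.png')
    q=p+[0,0,.013-.1]; u,v=map(int,proj(n,q,c)); print(n,u,v,im.shape)
    u0=max(0,min(u-35,570));v0=max(0,min(v-35,330));print(u0,v0, 'axis -80',proj(n,p+[0,0,.013-.112],c),'collar',proj(n,p+[0,0,.013-.032],c))
    out.append(cv2.resize(im[v0:v0+70,u0:u0+70],(266,266),interpolation=cv2.INTER_CUBIC))
cv2.imwrite('pics/z3.png',np.hstack(out)[:,:,::-1])
```

```text
t 5.67 p [0.5602 0.073  0.239 ] F [-0.1   0.13 -1.24] T [-0.044  0.004 -0.013] w 0.183 ff 58.39178502559662
scene 181 248 (400, 640, 3)
146 213 axis -80 (np.float64(183.4530844055827), np.float64(252.3349699439833)) collar (np.float64(172.4537822038887), np.float64(221.79215947207248))
side 260 262 (400, 640, 3)
225 227 axis -80 (np.float64(261.4455470952318), np.float64(267.6426961632269)) collar (np.float64(256.96109178906636), np.float64(233.54129855646354))
wrist 323 203 (400, 640, 3)
288 168 axis -80 (np.float64(323.2809912712428), np.float64(199.21424552502577)) collar (np.float64(323.7851955056201), np.float64(236.64705966533526))
```

View pics/z3.png

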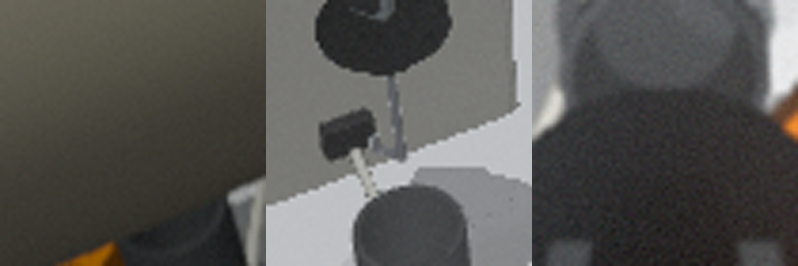

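>>> {"api": "arm_command", "payload": {
  "moves": [
    {"x":0.8,"y":-0.1,"z":0,"wx":0,"wy":0,"wz":0,"jaw":0},
    {"x":0,"y":-0.7,"z":0,"wx":0,"wy":0,"wz":0,"jaw":0},
    {"x":0,"y":-0.8,"z":0,"wx":0,"wy":0,"wz":0,"jaw":0},
    {"x":0,"y":-0.8,"z":0,"wx":0,"wy":0,"wz":0,"jaw":0},
    {"x":0,"y":-0.8,"z":0,"wx":0,"wy":0,"wz":0,"jaw":0},
    {"x":-0.17,"y":-0.47,"z":0.2,"wx":0,"wy":0,"wz":0,"jaw":0},
    {"x":0,"y":0,"z":0.2,"wx":0,"wy":0,"wz":0,"jaw":0},
    {"x":0,"y":0,"z":0,"wx":0,"wy":0,"wz":0,"jaw":0},
    {"x":0,"y":0,"z":0,"wx":0,"wy":0,"wz":0,"jaw":0}
  ],
  "force": 60
}}

```text
time_s: 6.95
position: [0.4929, -0.139, 0.2166]
ee_rot: [0.217, 3.134, 0.0]
wrist_force: [-0.1, 0.1, -0.1]
width: 0.18
finger_force: 58.7
```

Run:
```python
from h import *
st(); c=get_calibration('wrist'); im=snap('wrist','w4.png')
a=proj('wrist',[.427,-.131,.07],c);print(a)
u0,v0=int(a[0])-45,int(a[1])-45;u0=max(u0,0);v0=max(v0,0);print(u0,v0)
a=cv2.resize(im[v0:v0+90,u0:u0+90],(585,585),interpolation=cv2.INTER_CUBIC)
cv2.imwrite('pics/z4.png',a[:,:,::-1])
import json;json.dump({k:np.array(v).tolist() for k,v in c.items()},open('c4.json','w'))
```

```text
t 6.95 p [ 0.4929 -0.139   0.2166] F [-0.13  0.15 -0.12] T [-0.008 -0.015  0.024] w 0.18 ff 58.671298027038574
(np.float64(321.89908709775307), np.float64(115.75330943460196))
276 70
```

View pics/z4.png

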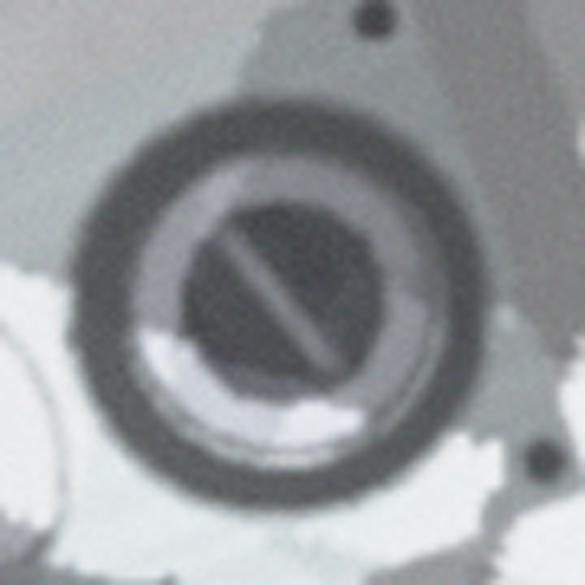

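Run:
```python
from h import *
import json;c=json.load(open('c4.json'))
S=lambda x,y:(276+(x+.5)/6.5-.5,70+(y+.5)/6.5-.5)
g=lambda x,y,z:atz('wrist',*S(x,y),z,c).round(4)
print('bore',g(280,303,.088));print('disc',g(284,300,.052-.012))
a,b=g(225,235,.055),g(340,372,.055);print('eye',a,b,(a+b)/2,np.degrees(np.arctan2(*(b-a)[1::-1])),np.hypot(*(b-a)[:2]))
print('mid at crown',g(281,302,.062)); st()
```

```text
bore [ 0.427  -0.1338  0.088 ]
disc [ 0.4266 -0.1337  0.04  ]
eye [ 0.4156 -0.1409  0.055 ] [ 0.4385 -0.1267  0.055 ] [ 0.42705 -0.1338   0.055  ] 31.80252724389051 0.02694531499166411
mid at crown [ 0.4269 -0.1339  0.062 ]
t 7.0 p [ 0.4929 -0.1391  0.2168] F [-0.19 -0.57 -1.13] T [ 0.013 -0.008 -0.005] w 0.18 ff 58.67166459560394
```

>>> {"api": "arm_command", "payload": {
  "moves": [
    {"x":0.67,"y":0.11,"z":0,"wx":0,"wy":0,"wz":0,"jaw":0},
    {"x":0.67,"y":0.11,"z":0,"wx":0,"wy":0,"wz":0,"jaw":0},
    {"x":0,"y":0,"z":0,"wx":0,"wy":0,"wz":0.222,"jaw":0},
    {"x":0,"y":0,"z":0,"wx":0,"wy":0,"wz":0.222,"jaw":0},
    {"x":0,"y":0,"z":0,"wx":0,"wy":0,"wz":0.222,"jaw":0},
    {"x":0,"y":0,"z":0,"wx":0,"wy":0,"wz":0.222,"jaw":0},
    {"x":0,"y":0,"z":0,"wx":0,"wy":0,"wz":0.222,"jaw":0},
    {"x":0,"y":0,"z":0,"wx":0,"wy":0,"wz":0,"jaw":0},
    {"x":0,"y":0,"z":0,"wx":0,"wy":0,"wz":0,"jaw":0}
  ],
  "force": 60
}}

```text
time_s: 8.12
position: [0.4151, -0.1154, 0.2166]
ee_rot: [1.516, 2.751, -0.0]
wrist_force: [0.2, 1.1, 0.0]
width: 0.182
finger_force: 58.7
```

Run:
```python
from h import *
st();plan([.4151,-.1147,.1442],121.8);p=sense()['position'];n=np.array([.527,-.85,0])
out=[]
for m in('scene','side'):
    im=snap(m,m+'5.png').copy();q=p+[0,0,.0128-.112]
    P=[proj(m,q+.0015*n+[0,0,.05]),proj(m,q+.0015*n),proj(m,q+.0155*n),proj(m,q+.0155*n+[0,0,.0085])];print(np.round(P,1).tolist())
    u,v=map(int,P[1]);u0,v0=max(u-35,0),max(v-45,0)
    cr=cv2.resize(im[v0:v0+70,u0:u0+70],(399,399),interpolation=cv2.INTER_CUBIC)
    cv2.polylines(cr,[np.int32((np.array(P)-[u0,v0]+.5)*5.7)],False,(255,0,0),1);out.append(cr)
cv2.imwrite('pics/z5.png',np.hstack(out)[:,:,::-1])
```

```text
t 8.12 p [ 0.4151 -0.1154  0.2166] F [0.2  1.06 0.01] T [ 0.006 -0.011  0.035] w 0.182 ff 58.67173433303833
shift units (tool) [0.01 0.01 1.21] yaw now 122.3 wz 0.011 tilt 0.03
[[323.7, 248.7], [323.5, 266.3], [326.8, 260.2], [326.8, 257.3]]
[[364.6, 205.8], [362.8, 224.8], [360.4, 220.6], [360.7, 217.5]]
```

View pics/z5.png

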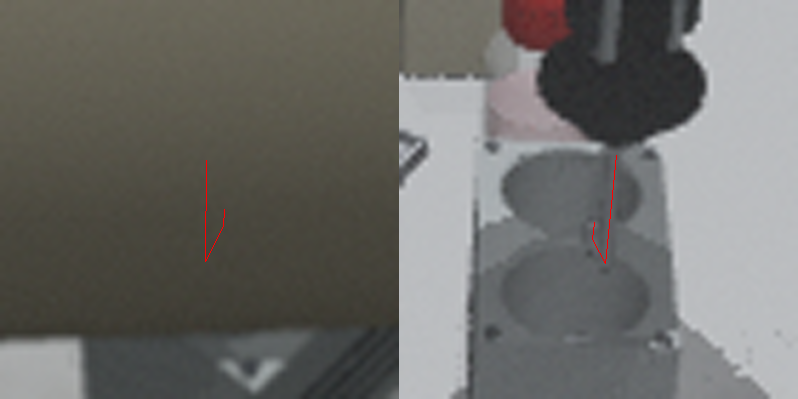

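>>> {"api": "arm_command", "payload": {
  "moves": [
    {"x":0.01,"y":0.01,"z":0.3,"wx":0,"wy":0,"wz":0.01,"jaw":0},
    {"x":0,"y":0,"z":0.3,"wx":0,"wy":0,"wz":0,"jaw":0},
    {"x":0,"y":0,"z":0.14,"wx":0,"wy":0,"wz":0,"jaw":0},
    {"x":0,"y":0,"z":0.05,"wx":0,"wy":0,"wz":0,"jaw":0},
    {"x":0,"y":0,"z":0.02,"wx":0,"wy":0,"wz":0,"jaw":0},
    {"x":0,"y":0,"z":0.02,"wx":0,"wy":0,"wz":0,"jaw":0},
    {"x":0,"y":0,"z":0.02,"wx":0,"wy":0,"wz":0,"jaw":0},
    {"x":0,"y":0,"z":0.02,"wx":0,"wy":0,"wz":0,"jaw":0},
    {"x":0,"y":0,"z":0,"wx":0,"wy":0,"wz":0,"jaw":0}
  ],
  "force": 60
}}

```text
time_s: 9.35
position: [0.4152, -0.1149, 0.1641]
ee_rot: [1.532, 2.743, 0.0]
wrist_force: [0.4, -0.6, -0.8]
width: 0.177
finger_force: 58.7
```

>>> {"api": "arm_command", "payload": {
  "moves": [
    {"x":0,"y":0,"z":0.03,"wx":0,"wy":0,"wz":0,"jaw":0},
    {"x":0,"y":0,"z":0.03,"wx":0,"wy":0,"wz":0,"jaw":0},
    {"x":0,"y":0,"z":0.04,"wx":0,"wy":0,"wz":0,"jaw":0},
    {"x":0,"y":0,"z":0.05,"wx":0,"wy":0,"wz":0,"jaw":0},
    {"x":0,"y":0,"z":0.05,"wx":0,"wy":0,"wz":0,"jaw":0},
    {"x":0,"y":0,"z":0.05,"wx":0,"wy":0,"wz":0,"jaw":0},
    {"x":0,"y":0,"z":0.05,"wx":0,"wy":0,"wz":0,"jaw":0},
    {"x":0,"y":0,"z":0.03,"wx":0,"wy":0,"wz":0,"jaw":0},
    {"x":0,"y":0,"z":0,"wx":0,"wy":0,"wz":0,"jaw":0}
  ],
  "force": 60
}}

```text
time_s: 10.48
position: [0.4152, -0.1148, 0.1442]
ee_rot: [-1.532, -2.742, -0.0]
wrist_force: [-0.1, 0.0, -0.9]
width: 0.177
finger_force: 58.7
```

>>> {"api": "arm_command", "payload": {
  "moves": [
    {"x":-0.03,"y":0,"z":0,"wx":0,"wy":0,"wz":0,"jaw":0},
    {"x":-0.03,"y":0,"z":0,"wx":0,"wy":0,"wz":0,"jaw":0},
    {"x":-0.02,"y":0,"z":0,"wx":0,"wy":0,"wz":0,"jaw":0},
    {"x":-0.02,"y":0,"z":0,"wx":0,"wy":0,"wz":0,"jaw":0},
    {"x":-0.02,"y":0,"z":0,"wx":0,"wy":0,"wz":0,"jaw":0},
    {"x":0,"y":0,"z":0,"wx":0,"wy":0,"wz":0,"jaw":0}
  ],
  "force": 60
}}

```text
time_s: 11.22
position: [0.419, -0.1211, 0.1443]
ee_rot: [1.532, 2.743, -0.0]
wrist_force: [-0.3, 1.0, -1.3]
width: 0.18
finger_force: 58.7
```

>>> {"api": "arm_command", "payload": {
  "moves": [
    {"x":-0.02,"y":0,"z":0,"wx":0,"wy":0,"wz":0,"jaw":0},
    {"x":-0.03,"y":0,"z":0,"wx":0,"wy":0,"wz":0,"jaw":0},
    {"x":-0.03,"y":0,"z":0,"wx":0,"wy":0,"wz":0,"jaw":0},
    {"x":-0.03,"y":0,"z":0,"wx":0,"wy":0,"wz":0,"jaw":0},
    {"x":0,"y":0,"z":0,"wx":0,"wy":0,"wz":0,"jaw":0}
  ],
  "force": 60
}}

```text
time_s: 11.85
position: [0.4225, -0.1267, 0.1443]
ee_rot: [-1.532, -2.743, -0.0]
wrist_force: [-1.1, 0.1, -2.1]
width: 0.182
finger_force: 58.7
```

>>> {"api": "arm_command", "payload": {
  "moves": [
    {"x":0,"y":0,"z":-0.05,"wx":0,"wy":0,"wz":0,"jaw":0},
    {"x":0,"y":0,"z":-0.05,"wx":0,"wy":0,"wz":0,"jaw":0},
    {"x":0,"y":0,"z":-0.05,"wx":0,"wy":0,"wz":0,"jaw":0},
    {"x":0,"y":0,"z":-0.03,"wx":0,"wy":0,"wz":0,"jaw":0},
    {"x":0,"y":0,"z":-0.03,"wx":0,"wy":0,"wz":0,"jaw":0},
    {"x":0,"y":0,"z":-0.03,"wx":0,"wy":0,"wz":0,"jaw":0},
    {"x":0,"y":0,"z":-0.03,"wx":0,"wy":0,"wz":0,"jaw":0},
    {"x":0,"y":0,"z":-0.03,"wx":0,"wy":0,"wz":0,"jaw":0},
    {"x":0,"y":0,"z":0,"wx":0,"wy":0,"wz":0,"jaw":0}
  ],
  "force": 60
}}

```text
time_s: 12.98
position: [0.4224, -0.1266, 0.1624]
ee_rot: [1.532, 2.743, -0.0]
wrist_force: [0.2, -1.2, -5.0]
width: 0.18
finger_force: 58.4
```

Run:
```python
from h import *
for i in range(4): camera('side'); st()
```

```text
t 13.03 p [ 0.4224 -0.1266  0.1623] F [ 0.14  0.37 -4.19] T [ 0.004 -0.006  0.003] w 0.18 ff 58.42279672622681
t 13.07 p [ 0.4224 -0.1266  0.1623] F [-0.11 -0.96 -4.  ] T [-0.029  0.014  0.   ] w 0.183 ff 58.423338532447815
t 13.12 p [ 0.4224 -0.1266  0.1622] F [ 0.66 -0.38 -4.38] T [ 0.06  -0.014 -0.062] w 0.181 ff 58.423014879226685
t 13.18 p [ 0.4224 -0.1266  0.1623] F [ 0.18 -0.02 -4.97] T [0.02  0.002 0.008] w 0.181 ff 58.4222137928009
```

>>> {"api": "arm_command", "payload": {
  "moves": [
    {"x":0,"y":0,"z":-0.05,"wx":0,"wy":0,"wz":0,"jaw":0},
    {"x":0,"y":0,"z":-0.1,"wx":0,"wy":0,"wz":0,"jaw":0},
    {"x":0,"y":0,"z":-0.15,"wx":0,"wy":0,"wz":0,"jaw":0},
    {"x":0,"y":0,"z":-0.2,"wx":0,"wy":0,"wz":0,"jaw":0},
    {"x":0,"y":0,"z":-0.25,"wx":0,"wy":0,"wz":0,"jaw":0},
    {"x":0,"y":0,"z":-0.25,"wx":0,"wy":0,"wz":0,"jaw":0},
    {"x":0,"y":0,"z":-0.25,"wx":0,"wy":0,"wz":0,"jaw":0},
    {"x":0,"y":0,"z":-0.25,"wx":0,"wy":0,"wz":0,"jaw":0},
    {"x":0,"y":0,"z":-0.2,"wx":0,"wy":0,"wz":0,"jaw":0},
    {"x":0,"y":0,"z":-0.12,"wx":0,"wy":0,"wz":0,"jaw":0},
    {"x":0,"y":0,"z":-0.06,"wx":0,"wy":0,"wz":0,"jaw":0},
    {"x":0,"y":0,"z":0,"wx":0,"wy":0,"wz":0,"jaw":0}
  ],
  "force": 60
}}

```text
time_s: 14.68
position: [0.4224, -0.1266, 0.275]
ee_rot: [-1.532, -2.742, -0.0]
wrist_force: [-0.2, -0.1, -4.8]
width: 0.18
finger_force: 58.4
```

Run:
```python
from h import *
for i in range(3): im=snap('side','s6.png'); st()
cv2.imwrite('pics/z6.png',cv2.resize(im[130:270,280:420],(560,560),interpolation=cv2.INTER_CUBIC)[:,:,::-1])
# tray centre from initial views
im=cv2.imread('pics/side0.png')
S=lambda x,y:(x/2+150,y/2+170)
T=np.mean([atz('scene',*S(*q),.01) for q in[(319,67),(397,38),(433,95),(357,121)]],0)
D=lambda x,y:(x/1.6+230,(y-320)/1.6+170)
T2=np.mean([atz('side',*D(*q),.01) for q in[(90,382),(118,358),(163,376),(127,408)]],0);print(T,T2)
plan([.585-.0046,-.272+.0072,.27])
```

```text
t 14.72 p [ 0.4223 -0.1265  0.2748] F [ 0.26  0.34 -5.  ] T [0.061 0.037 0.019] w 0.177 ff 58.428162932395935
t 14.78 p [ 0.4223 -0.1265  0.2747] F [-0.43 -0.4  -4.7 ] T [0.012 0.026 0.008] w 0.185 ff 58.42834174633026
t 14.82 p [ 0.4223 -0.1265  0.2747] F [ 0.03  1.02 -4.35] T [ 0.017  0.006 -0.023] w 0.176 ff 58.42887461185455
[ 0.58460964 -0.27221743  0.01      ] [ 0.58654715 -0.26885932  0.01      ]
shift units (tool) [-3.34  1.04  0.08] yaw now 121.6 wz None tilt 0.05
```

View pics/z6.png

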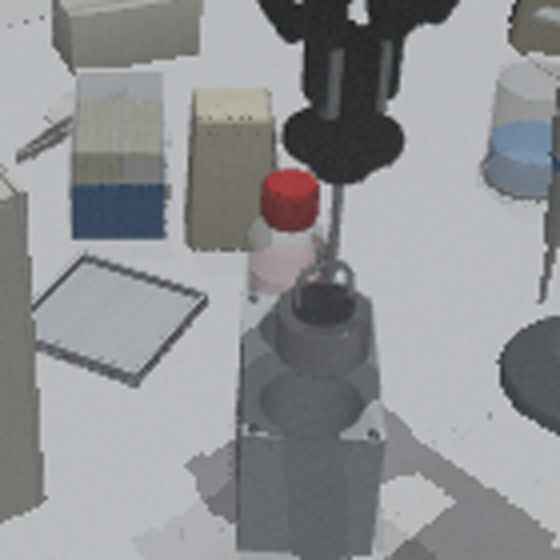

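>>> {"api": "arm_command", "payload": {
  "moves": [
    {"x":-0.1,"y":0.03,"z":0,"wx":0,"wy":0,"wz":0,"jaw":0},
    {"x":-0.2,"y":0.06,"z":0,"wx":0,"wy":0,"wz":0,"jaw":0},
    {"x":-0.3,"y":0.1,"z":0,"wx":0,"wy":0,"wz":0,"jaw":0},
    {"x":-0.35,"y":0.11,"z":0,"wx":0,"wy":0,"wz":0,"jaw":0},
    {"x":-0.4,"y":0.13,"z":0,"wx":0,"wy":0,"wz":0,"jaw":0},
    {"x":-0.4,"y":0.13,"z":0,"wx":0,"wy":0,"wz":0,"jaw":0},
    {"x":-0.4,"y":0.13,"z":0,"wx":0,"wy":0,"wz":0,"jaw":0},
    {"x":-0.35,"y":0.11,"z":0,"wx":0,"wy":0,"wz":0,"jaw":0},
    {"x":-0.3,"y":0.1,"z":0,"wx":0,"wy":0,"wz":0,"jaw":0},
    {"x":-0.25,"y":0.08,"z":0,"wx":0,"wy":0,"wz":0,"jaw":0},
    {"x":-0.17,"y":0.05,"z":0,"wx":0,"wy":0,"wz":0,"jaw":0},
    {"x":-0.1,"y":0.03,"z":0,"wx":0,"wy":0,"wz":0,"jaw":0}
  ],
  "force": 60
}}

```text
time_s: 16.32
position: [0.5815, -0.2634, 0.2746]
ee_rot: [-1.532, -2.742, -0.0]
wrist_force: [-0.3, 0.1, -4.6]
width: 0.179
finger_force: 58.5
```

>>> {"api": "arm_command", "payload": {
  "moves": [
    {"x":0,"y":0,"z":0,"wx":0,"wy":0,"wz":0,"jaw":0},
    {"x":0,"y":0,"z":0.1,"wx":0,"wy":0,"wz":0,"jaw":0},
    {"x":0,"y":0,"z":0.2,"wx":0,"wy":0,"wz":0,"jaw":0},
    {"x":0,"y":0,"z":0.25,"wx":0,"wy":0,"wz":0,"jaw":0},
    {"x":0,"y":0,"z":0.3,"wx":0,"wy":0,"wz":0,"jaw":0},
    {"x":0,"y":0,"z":0.3,"wx":0,"wy":0,"wz":0,"jaw":0},
    {"x":0,"y":0,"z":0.25,"wx":0,"wy":0,"wz":0,"jaw":0},
    {"x":0,"y":0,"z":0.2,"wx":0,"wy":0,"wz":0,"jaw":0},
    {"x":0,"y":0,"z":0.1,"wx":0,"wy":0,"wz":0,"jaw":0},
    {"x":0,"y":0,"z":0.1,"wx":0,"wy":0,"wz":0,"jaw":0},
    {"x":0,"y":0,"z":0,"wx":0,"wy":0,"wz":0,"jaw":0},
    {"x":0,"y":0,"z":0,"wx":0,"wy":0,"wz":0,"jaw":0}
  ],
  "force": 60
}}

```text
time_s: 17.82
position: [0.5812, -0.263, 0.1676]
ee_rot: [1.532, 2.742, -0.0]
wrist_force: [-0.1, -1.1, -4.6]
width: 0.182
finger_force: 58.5
```

Run:
```python
from h import *
for i in range(2): im=snap('side','s7.png'); st()
for t in('plug_center','tray'):print([(np.round(r['rect']),r['confidence']) for r in recognise('side',t)[:2]])
p=sense()['position']; print('expected plug',proj('side',p+[.0045,-.0072,-.137]),'tray c',proj('side',[.5855,-.2705,.003]))
```

```text
t 17.88 p [ 0.5812 -0.263   0.1676] F [-1.05  0.38 -4.67] T [ 0.051  0.026 -0.083] w 0.176 ff 58.528175354003906
t 17.93 p [ 0.5812 -0.263   0.1676] F [ 0.49 -0.33 -5.1 ] T [ 0.079  0.039 -0.03 ] w 0.182 ff 58.52969169616699
[(array([297., 192.,  22.,  24.]), 0.82), (array([341., 171.,  21.,  30.]), 0.43)]
[(array([288., 199.,  44.,  22.]), 0.77)]
expected plug (np.float64(308.1779190254569), np.float64(201.38692002556303)) tray c (np.float64(308.41850891211635), np.float64(209.4591005951885))
```

>>> {"api": "arm_command", "payload": {
  "moves": [
    {"x":0,"y":0,"z":0.05,"wx":0,"wy":0,"wz":0,"jaw":0},
    {"x":0,"y":0,"z":0.05,"wx":0,"wy":0,"wz":0,"jaw":0},
    {"x":0,"y":0,"z":0.03,"wx":0,"wy":0,"wz":0,"jaw":0},
    {"x":0,"y":0,"z":0.02,"wx":0,"wy":0,"wz":0,"jaw":0},
    {"x":0,"y":0,"z":0.02,"wx":0,"wy":0,"wz":0,"jaw":0},
    {"x":0,"y":0,"z":0.02,"wx":0,"wy":0,"wz":0,"jaw":0},
    {"x":0,"y":0,"z":0.02,"wx":0,"wy":0,"wz":0,"jaw":0},
    {"x":0,"y":0,"z":0.02,"wx":0,"wy":0,"wz":0,"jaw":0},
    {"x":0,"y":0,"z":0.02,"wx":0,"wy":0,"wz":0,"jaw":0},
    {"x":0,"y":0,"z":0.02,"wx":0,"wy":0,"wz":0,"jaw":0},
    {"x":0,"y":0,"z":0,"wx":0,"wy":0,"wz":0,"jaw":0}
  ],
  "force": 60
}}

```text
time_s: 19.4
position: [0.5811, -0.2629, 0.151]
ee_rot: [1.532, 2.743, 0.0]
wrist_force: [0.3, 0.3, -1.3]
width: 0.18
finger_force: 59.0
```

Run:
```python
from h import *
for i in range(3): im=camera('side'); st()
```

```text
t 19.45 p [ 0.5811 -0.2629  0.151 ] F [ 0.13  0.55 -0.88] T [ 0.007 -0.022 -0.001] w 0.179 ff 58.96119475364685
t 19.5 p [ 0.5811 -0.2629  0.151 ] F [-0.92  0.78 -1.13] T [ 0.027 -0.039 -0.023] w 0.185 ff 58.96179914474487
t 19.55 p [ 0.5811 -0.2629  0.151 ] F [-0.25  0.52 -1.22] T [ 0.027  0.018 -0.058] w 0.176 ff 58.96128594875336
```

>>> {"api": "arm_command", "payload": {
  "moves": [
    {"x":0,"y":0,"z":0.04,"wx":0,"wy":0,"wz":0,"jaw":0},
    {"x":0,"y":0,"z":0.04,"wx":0,"wy":0,"wz":0,"jaw":0},
    {"x":0,"y":0,"z":0.04,"wx":0,"wy":0,"wz":0,"jaw":0},
    {"x":0,"y":0,"z":0.03,"wx":0,"wy":0,"wz":0,"jaw":0},
    {"x":0,"y":0,"z":0,"wx":0,"wy":0,"wz":0,"jaw":0}
  ],
  "force": 60
}}

```text
time_s: 20.18
position: [0.581, -0.2628, 0.1417]
ee_rot: [-1.532, -2.742, -0.0]
wrist_force: [0.6, 0.4, -1.0]
width: 0.181
finger_force: 59.0
```

>>> {"api": "arm_command", "payload": {
  "moves": [
    {"x":0.03,"y":0,"z":0,"wx":0,"wy":0,"wz":0,"jaw":0},
    {"x":0.03,"y":0,"z":0,"wx":0,"wy":0,"wz":0,"jaw":0},
    {"x":0.03,"y":0,"z":0,"wx":0,"wy":0,"wz":0,"jaw":0},
    {"x":0.03,"y":0,"z":0,"wx":0,"wy":0,"wz":0,"jaw":0},
    {"x":0,"y":0,"z":0,"wx":0,"wy":0,"wz":0,"jaw":0}
  ],
  "force": 60
}}

```text
time_s: 20.8
position: [0.5772, -0.2566, 0.142]
ee_rot: [1.532, 2.743, 0.0]
wrist_force: [0.5, 0.2, -1.1]
width: 0.18
finger_force: 59.0
```

>>> {"api": "arm_command", "payload": {
  "moves": [
    {"x":0.04,"y":0,"z":0,"wx":0,"wy":0,"wz":0,"jaw":0},
    {"x":0.04,"y":0,"z":0,"wx":0,"wy":0,"wz":0,"jaw":0},
    {"x":0.05,"y":0,"z":0,"wx":0,"wy":0,"wz":0,"jaw":0},
    {"x":0.06,"y":0,"z":0,"wx":0,"wy":0,"wz":0,"jaw":0},
    {"x":0.08,"y":0,"z":0,"wx":0,"wy":0,"wz":0,"jaw":0},
    {"x":0.1,"y":0,"z":0,"wx":0,"wy":0,"wz":0,"jaw":0},
    {"x":0,"y":0,"z":0,"wx":0,"wy":0,"wz":0,"jaw":0}
  ],
  "force": 60
}}

```text
time_s: 21.68
position: [0.5654, -0.2374, 0.142]
ee_rot: [-1.532, -2.743, 0.0]
wrist_force: [-0.4, 0.1, -1.9]
width: 0.177
finger_force: 59.0
```

Run:
```python
from h import *
im=snap('side','s8.png'); st()
for t in('plug_center','tray'):print([(np.round(r['rect']),r['confidence']) for r in recognise('side',t)[:2]])
print('exp plug',proj('side',[.5855,-.2705,.017]))
cv2.imwrite('pics/z8.png',cv2.resize(im[130:270,250:390],(560,560),interpolation=cv2.INTER_CUBIC)[:,:,::-1])
plan([.5602,.073,.239],172)
```

```text
t 21.73 p [ 0.5656 -0.2377  0.142 ] F [-0.69  0.1  -0.87] T [ 0.017 -0.069  0.054] w 0.182 ff 58.96179914474487
[(array([300., 200.,  15.,  20.]), 0.63)]
[(array([289., 192.,  41.,  30.]), 0.8), (array([300., 197.,  16.,  19.]), 0.19)]
exp plug (np.float64(308.3383279081794), np.float64(205.33349522861312))
shift units (tool) [ 4.46  2.64 -1.62] yaw now 121.6 wz -1.12 tilt 0.01
```

View pics/z8.png

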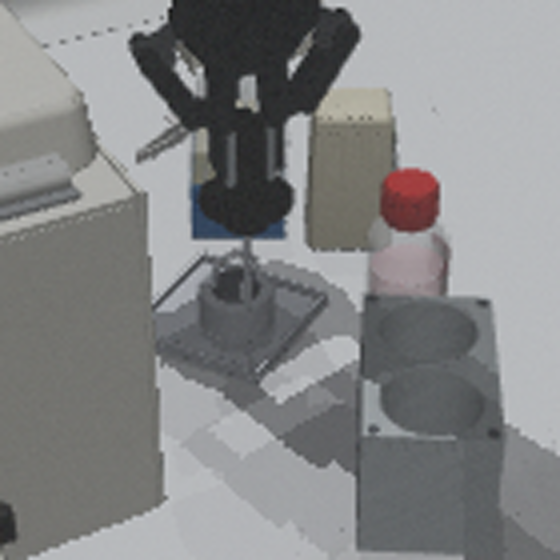

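>>> {"api": "arm_command", "payload": {
  "moves": [
    {"x":0,"y":0,"z":-0.2,"wx":0,"wy":0,"wz":0,"jaw":0},
    {"x":0,"y":0,"z":-0.5,"wx":0,"wy":0,"wz":0,"jaw":0},
    {"x":0,"y":0,"z":-0.6,"wx":0,"wy":0,"wz":0,"jaw":0},
    {"x":0,"y":0,"z":-0.4,"wx":0,"wy":0,"wz":0,"jaw":0},
    {"x":0.25,"y":-0.4,"z":0,"wx":0,"wy":0,"wz":0,"jaw":0},
    {"x":0.25,"y":-0.4,"z":0,"wx":0,"wy":0,"wz":0,"jaw":0},
    {"x":0.25,"y":-0.4,"z":0,"wx":0,"wy":0,"wz":0,"jaw":0},
    {"x":0,"y":0,"z":0,"wx":0,"wy":0,"wz":-0.224,"jaw":0},
    {"x":0,"y":0,"z":0,"wx":0,"wy":0,"wz":-0.224,"jaw":0},
    {"x":0,"y":0,"z":0,"wx":0,"wy":0,"wz":-0.224,"jaw":0},
    {"x":0,"y":0,"z":0,"wx":0,"wy":0,"wz":-0.224,"jaw":0},
    {"x":0,"y":0,"z":0,"wx":0,"wy":0,"wz":-0.224,"jaw":0}
  ],
  "force": 60
}}

```text
time_s: 23.32
position: [0.4808, -0.2374, 0.2448]
ee_rot: [0.209, 3.134, -0.001]
wrist_force: [-0.8, 0.2, -1.7]
width: 0.178
finger_force: 59.1
```

>>> {"api": "arm_command", "payload": {
  "moves": [
    {"x":0,"y":0.5,"z":0,"wx":0,"wy":0,"wz":0,"jaw":0},
    {"x":0,"y":0.7,"z":0,"wx":0,"wy":0,"wz":0,"jaw":0},
    {"x":0,"y":0.7,"z":0,"wx":0,"wy":0,"wz":0,"jaw":0},
    {"x":0,"y":0.7,"z":0,"wx":0,"wy":0,"wz":0,"jaw":0},
    {"x":0,"y":0.7,"z":0,"wx":0,"wy":0,"wz":0,"jaw":0},
    {"x":0,"y":0.7,"z":0,"wx":0,"wy":0,"wz":0,"jaw":0},
    {"x":0,"y":0.7,"z":0,"wx":0,"wy":0,"wz":0,"jaw":0},
    {"x":-0.3,"y":0.5,"z":0,"wx":0,"wy":0,"wz":0,"jaw":0},
    {"x":-0.3,"y":0.1,"z":0,"wx":0,"wy":0,"wz":0,"jaw":0},
    {"x":0,"y":0,"z":0,"wx":0,"wy":0,"wz":0,"jaw":0},
    {"x":0,"y":0,"z":0,"wx":0,"wy":0,"wz":0,"jaw":0}
  ],
  "force": 60
}}

```text
time_s: 24.7
position: [0.56, 0.0724, 0.2443]
ee_rot: [0.219, 3.134, -0.0]
wrist_force: [-1.2, 0.2, -0.7]
width: 0.183
finger_force: 59.0
```

Run:
```python
from h import *
st();plan([.5605,.0729,.1092],172.0)
```

```text
t 24.7 p [0.56   0.0724 0.2443] F [-1.17  0.18 -0.68] T [-0.036  0.028 -0.023] w 0.183 ff 59.01913225650787
shift units (tool) [-0.01  0.01  2.25] yaw now 172.0 wz 0.0 tilt 0.01
```

Well aligned; lower to just above the seat, then feel down.

>>> {"api": "arm_command", "payload": {
  "moves": [
    {"x":-0.01,"y":0.01,"z":0.3,"wx":0,"wy":0,"wz":0,"jaw":0},
    {"x":0,"y":0,"z":0.5,"wx":0,"wy":0,"wz":0,"jaw":0},
    {"x":0,"y":0,"z":0.5,"wx":0,"wy":0,"wz":0,"jaw":0},
    {"x":0,"y":0,"z":0.4,"wx":0,"wy":0,"wz":0,"jaw":0},
    {"x":0,"y":0,"z":0.2,"wx":0,"wy":0,"wz":0,"jaw":0},
    {"x":0,"y":0,"z":0.1,"wx":0,"wy":0,"wz":0,"jaw":0},
    {"x":0,"y":0,"z":0.1,"wx":0,"wy":0,"wz":0,"jaw":0},
    {"x":0,"y":0,"z":0.08,"wx":0,"wy":0,"wz":0,"jaw":0},
    {"x":0,"y":0,"z":0.05,"wx":0,"wy":0,"wz":0,"jaw":0},
    {"x":0,"y":0,"z":0,"wx":0,"wy":0,"wz":0,"jaw":0}
  ],
  "force": 60
}}

```text
time_s: 25.95
position: [0.5611, 0.0732, 0.1101]
ee_rot: [-0.218, -3.134, 0.0]
wrist_force: [0.4, 1.3, -0.6]
width: 0.173
finger_force: 59.0
```

>>> {"api": "arm_command", "payload": {
  "moves": [
    {"x":0,"y":0,"z":0.015,"wx":0,"wy":0,"wz":0,"jaw":0},
    {"x":0,"y":0,"z":0,"wx":0,"wy":0,"wz":0,"jaw":0},
    {"x":0,"y":0,"z":0,"wx":0,"wy":0,"wz":0,"jaw":0}
  ],
  "force": 60
}}

```text
time_s: 26.32
position: [0.5612, 0.0732, 0.1093]
ee_rot: [0.218, 3.134, -0.0]
wrist_force: [-0.4, -0.4, -1.6]
width: 0.175
finger_force: 59.0
```

>>> {"api": "arm_command", "payload": {
  "moves": [
    {"x":0,"y":0,"z":0,"wx":0,"wy":0,"wz":0,"jaw":70},
    {"x":0,"y":0,"z":0,"wx":0,"wy":0,"wz":0,"jaw":70},
    {"x":0,"y":0,"z":0,"wx":0,"wy":0,"wz":0,"jaw":70},
    {"x":0,"y":0,"z":0,"wx":0,"wy":0,"wz":0,"jaw":70},
    {"x":0,"y":0,"z":0,"wx":0,"wy":0,"wz":0,"jaw":70},
    {"x":0,"y":0,"z":-0.2,"wx":0,"wy":0,"wz":0,"jaw":70},
    {"x":0,"y":0,"z":-0.5,"wx":0,"wy":0,"wz":0,"jaw":70},
    {"x":0,"y":0,"z":-0.6,"wx":0,"wy":0,"wz":0,"jaw":70},
    {"x":0,"y":0,"z":-0.6,"wx":0,"wy":0,"wz":0,"jaw":70},
    {"x":0,"y":0,"z":-0.4,"wx":0,"wy":0,"wz":0,"jaw":70},
    {"x":0,"y":0,"z":0,"wx":0,"wy":0,"wz":0,"jaw":70},
    {"x":0,"y":0,"z":0,"wx":0,"wy":0,"wz":0,"jaw":70}
  ]
}}

```text
time_s: 27.82
position: [0.5607, 0.0732, 0.2465]
ee_rot: [-0.218, -3.133, -0.0]
wrist_force: [0.0, 0.3, 0.0]
width: 0.7
finger_force: 0.0
```

Run:
```python
from h import *
im=snap('side','s9.png'); st(); a=cv2.imread('pics/side0.png')[:,:,::-1]
for t in('hook_grip','stand'):print([(np.round(r['rect']),round(r['confidence'],2)) for r in recognise('side',t)[:2]])
# dark-mask comparison of stand/tool region with the start picture
for I in (a,im):
    m=(I[255:335,240:290].max(2)<70).astype(np.uint8); c=cv2.boundingRect(m); M=cv2.moments(m); print(c,m.sum(),M['m10']/M['m00'],M['m01']/M['m00'])
d=np.abs(a[255:335,240:290].astype(int)-im[255:335,240:290]).max(2); print('diff',(d>40).sum(), np.argwhere(d>40)[:8].tolist())
```

```text
t 27.88 p [0.5607 0.0732 0.2462] F [0.3  0.45 0.24] T [0.082 0.022 0.004] w 0.7 ff 0.0
[(array([247., 263.,  29.,  36.]), 0.64)]
[(array([245., 292.,  43.,  43.]), 0.97)]
(0, 1, 40, 70) 1441 21.348369188063845 33.22970159611381
(0, 1, 40, 70) 1183 20.71005917159763 28.715976331360945
diff 450 [[5, 14], [5, 15], [5, 16], [6, 17], [6, 18], [7, 20], [10, 26], [10, 27]]
```

>>> {"api": "arm_command", "payload": {
  "moves": [
    {"x":0,"y":0,"z":-0.5,"wx":0,"wy":0,"wz":0,"jaw":70},
    {"x":0.7,"y":0,"z":0,"wx":0,"wy":0,"wz":0,"jaw":70},
    {"x":0.7,"y":0,"z":0,"wx":0,"wy":0,"wz":0,"jaw":70},
    {"x":0.7,"y":0,"z":0,"wx":0,"wy":0,"wz":0,"jaw":70},
    {"x":0,"y":0,"z":0,"wx":0,"wy":0,"wz":0,"jaw":70},
    {"x":0,"y":0,"z":0,"wx":0,"wy":0,"wz":0,"jaw":70}
  ]
}}

```text
time_s: 28.72
position: [0.4368, 0.0905, 0.2771]
ee_rot: [0.219, 3.134, -0.0]
wrist_force: [1.3, 0.4, -0.3]
width: 0.7
finger_force: 0.0
```

Run:
```python
from h import *
im=snap('side','s10.png'); a=cv2.imread('pics/side0.png')[:,:,::-1]
for I in (a,im):
    g=I[255:335,240:300].max(2); print([int(np.argmax(g[:,c]<60)) for c in range(6,42,2)])
    print([int(np.argmax(r<60)) for r in g[6:60:4]], [int(len(r)-np.argmax(r[::-1]<60)) for r in g[6:60:4]])
for n,T in(('scene','scene0.png'),):
    b=cv2.imread('pics/'+T)[:,:,::-1]; I2=snap(n,'sc10.png')
    for t in('hook_grip','blank_center','plug_center','media_bottle','tip_box'): print(t,[(np.round(r['rect']).tolist(),round(r['confidence'],2)) for r in recognise(n,t)[:1]])
    for I in(b,I2):
        g=I[235:315,165:225].max(2); print([int(np.argmax(g[:,c]<60)) for c in range(4,40,2)])
c=get_calibration('wrist');w=snap('wrist','w10.png')
for t in('hook_grip','stand'):print([(np.round(r['rect']),round(r['confidence'],2)) for r in recognise('wrist',t)[:1]])
for p in([.5625,.0732,.148],[.5625,.0732,.09]):print(proj('wrist',p,c))
```

```text
[2, 2, 1, 2, 5, 6, 7, 8, 9, 10, 11, 12, 20, 21, 22, 27, 50, 0]
[0, 0, 11, 11, 12, 9, 7, 7, 8, 9, 0, 38, 0, 0] [18, 26, 30, 30, 35, 36, 37, 37, 36, 30, 60, 39, 60, 60]
[3, 2, 1, 2, 6, 7, 8, 8, 9, 10, 11, 12, 19, 22, 27, 32, 0, 0]
[0, 0, 10, 11, 11, 9, 7, 7, 8, 12, 0, 0, 0, 0] [16, 26, 30, 30, 34, 33, 33, 33, 35, 30, 60, 60, 60, 60]
hook_grip []
blank_center []
plug_center []
media_bottle []
tip_box []
[0, 59, 35, 28, 26, 8, 7, 7, 6, 8, 14, 18, 19, 19, 19, 20, 21, 23]
[0, 0, 0, 0, 0, 0, 0, 0, 0, 0, 0, 0, 0, 0, 0, 0, 0, 0]
[(array([298., 258.,  47.,  59.]), 0.63)]
[(array([300., 227.,  43.,  45.]), 0.66)]
(np.float64(323.25556832433136), np.float64(307.79332686388864))
(np.float64(323.0941105068312), np.float64(280.46809592026506))
```

```bash
python3 -c "
from cell import hand_in; print(hand_in())"
```

```text
the job is handed in; nothing more can be done
None
```

I hooked the plug out of its bore, set it upright in the tray near its centre, unhooked it and put the tool back in its stand; the job was handed in at about 29 s without a verdict shown, and at the end I compared only the tool's position with the start pictures, not the bystanders.

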